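# Index the lead frame to its first bare pad and clamp it

## Task

The lead frame in the indexer already carries dies on its leading pads. With a fingertip, flick the top of the six-toothed thumbwheel to the left, one tooth per click and one click per pad, until the first bare pad lies centred in the clamp window with the wheel resting in its click, and do not run the frame past it; then press the clamp lever fully down with a fingertip and draw back. Work gently and grip or lift nothing, touch neither the lead frame nor its dies, and leave the things standing around the indexer where they are.

Things in the scene. Friction and masses are not known exactly. Their poses are not given: they have to be found in the camera images.
- indexer: Manual lead-frame indexer screwed to the table: dark base, aluminium track 220 x 60 mm, rails' tops 62 mm high. Origin: centre of its underside. y runs along the track in the feed direction (to the robot's left, within 0.3 rad), x across it away from the robot. Thumbwheel and clamp lever are on the robot's side. Highest parts: wheel 81 mm, raised lever 120 mm.
- index_wheel (a joint): Turn of the thumbwheel, rad; grows as its top moves along the indexer's +y (left), the lead frame with it. A sprung plunger holds it in clicks 1.047 apart; past half a click it is carried on to the next. 0: first bare pad centred in the window; starts 2, 3 or 4 clicks short (-2.09, -3.14, -4.19). Feed forward only: pushed back, the steep left tooth binds. It takes about 3 to 6 N at a tooth's tip.
- wheel_axle (a point): Centre of the upright thumbwheel, at x -50, y -42, z 44 mm of the indexer; axle along x. Six radial teeth, 6 mm thick, 12 mm wide, reach from the hub (radius 21 mm) to radius 37 mm. At rest in a click one stands 20 degrees right of the top, the next 40 degrees left of it; a click carries the first to the place of the second.
- thumbwheel: The black toothed wheel itself; origin at the centre of the wheel. It turns with joint index_wheel.
- lead_frame: Flat copper strip, 118 x 40 x 1.5 mm, with eight pads 14 mm apart, lying in the track 57 mm above the table. The four leading (left) pads carry a small raised dark square die, the other four are bare. Origin: underside of the strip below the centre of the first bare pad. Not to be touched.
- next_pad (a point): Centre of the first bare pad, on the upper face of the lead frame; moves with it, 14 mm along +y of the indexer per click.
- window (a point): Centre of the clamp window at the level of the lead frame's upper face, in the middle of the indexer. The window is the opening (28 x 15 mm) of a steel frame 62 x 27 mm that hovers 7 mm above the lead frame and goes down on it with the lever.
- clamp_lever (a joint): Angle of the clamp lever, rad. 0 to 0.15 at the start: raised, its arm sloping up towards the robot at 55 degrees less this angle above the horizontal; 0.96: fully down on its stop, the arm level. It is stiff (about 3 to 5 N at its pad) and stays where it is left.
- lever_tip (a point): Centre of the black pad (22 x 22 x 7 mm) at the end of the clamp lever, 60 mm from the lever's hinge. A fingertip presses on its upper face, which lies 3.5 mm from this point.
- lever_hinge (a point): Hinge of the clamp lever, its axis along y of the indexer; fixed on the indexer 40 mm towards the robot and 51 mm to the left of its middle, 60 mm above the table. Fully down, the pad lies 60 mm from here straight towards the robot, at the same height.
- lever: The clamp lever, a steel arm with the black pad; the body's origin lies on the lever's hinge.
- frame_magazine: Slotted aluminium magazine, 122 x 50 x 50 mm, loose, in front of the indexer's right end. Origin: centre of its underside. Leave alone.
- loupe: Black loupe standing on its skirt, 38 mm wide, 32 mm high, loose, in front of the indexer between wheel and lever. Origin: centre of its underside. Leave alone.
- chip_tray: Flat black chip tray, 51 x 51 x 6 mm, loose, in front of the indexer's left end. Origin: centre of its underside. Leave alone.
- tweezers: Tweezers lying flat, 129 mm long, loose, beyond the indexer's left end. Origin: centre of the underside. Leave alone.

How it is judged:
By the outcome, as a careful person would: the job done as asked, in the order asked, and still so for the second after the job is handed in, with the robot touching nothing.
It also fails if it takes over 51 s, if anything falls off the work surface, if the arm or the gripper's body presses on something with over 40 N, if the wrist force passes 120 N, or if a joint passes its speed limit or range.

## Robot

A 7-joint arm with a two-finger parallel gripper is mounted at the origin on a cart in front of the work surface, level with it; the furniture and walls round the work are solid. World frame = base frame: x ahead of the robot, y to its left, z up, the work surface at z = 0. Lengths are in m, angles in rad, forces in N, time in s.
With the tool pointing down it reaches from about 0.4 to 0.9 m from the base axis. Payload 5.5 kg.
Tool frame: the origin (TCP) lies midway between the tips of the shut fingers; the grasp point (between the pads) lies bot.pinch_z behind it (bot.pinch_z is the distance from the TCP to the grasp point, in m); z points along the fingers, y is the line along which they close (so a half turn about z gives the same grasp; the last joint's range is limited). The gripper opens to 85 mm and grips with 20 to 120 N. Pads are 22 mm wide; open, the fingers measure 114 mm over their backs; the gripper's body (76 mm by 85 mm) begins 54 mm behind the grasp point. The pads swing forward as they close: fully open they stand 13 mm farther back than shut.
Start: joints at [1.519, 0.501, -0.427, 1.55, 0.221, 1.138, -0.21], TCP at [0.201, -0.618, 0.231] pointing down, gripper open.
Joint ranges: [-2.88, 2.88], [-0.31, 2.03], [-1.54, 1.56], [0.2, 2.42], [-1.41, 4.55], [0.19, 2.02], [-2.57, 2.57]. Speed limits (rad/s): [2.57, 2.57, 3.14, 3.14, 3.14, 3.14, 3.14].

## Interface

Orientations are given as a 3x3 rotation matrix whose columns are the frame's x, y, z axes.
In Python, from plant import monitor, snapshot, camera_model, bot gives the robot as it stands. The module is installed in compiled form; this text tells all that it offers.
- The arm moves only by the tool move_arm, never from a script. Its argument "increments" is text: rows parted by semicolons, each of 4 numbers parted by spaces: the shift along the world's x, y, z in m, then the turn about the world's z in degrees. A call has 1 to 12 rows; each row shifts and turns the commanded pose from where the row before left it; what a row does not reach is not made up. A row lasts 1/10 s, in which the tool goes at most 50 mm and 8.59 degrees, less where a joint would pass 70% of its speed; a pose out of reach is approached as far as the arm can. A call with a gripper value outside its range is refused whole. "fingers" is the finger opening in m, from 0 to 0.0854, set as the call begins (left out, the last holds). The fingers move at their own pace and stop on an object; the grip force is fixed at half the most. Time passes only in rows, so rows that do not move let the fingers close. It gives the time, the measured TCP pose, the force, the opening and the grip force at its end, in the units of the state.
- monitor.get_state(): the state, without advancing time (a new reading comes with each control period).
- snapshot(name): name is "side" or "top"; returns the picture (480x640x3 uint8, red, green, blue); there is no depth.
- camera_model(name): a dict with "mtx" (3x3 intrinsics, pixels), "dist" ([k1, k2, p1, p2, k3] as OpenCV has them; the pictures are not rectified), "R" (3x3) and "t" (3): a world point X has camera coordinates R X + t. Camera axes: x right, y down, z forward; pixel columns grow to the right and rows downward; lengths in m; the calibration is good to about 2 mm. A picture is of the moment at which its call begins. camera_model takes no time and is no camera call.
- bot.finish_job(): hands the job in; it is judged then, once.
The state is a dict: "t": time; "qpos": joint angles; "joint_velocities": joint speeds; "effort": joint torques, N m; "eef_pos": TCP position; "tcp_rot": TCP orientation; "force": force on the tool from outside, world axes, zero at the start; "wrist_torque": the same for the moment, N m; "width": finger opening in m; "grip_force": force on a finger pad.
Only numpy, scipy, OpenCV 4.12 (cv2) and the standard library are available. Lean on these libraries where they do the work, as an engineer would, in place of code of your own. Each camera call takes 0.05 s, during which the arm holds its last target. There are 200 camera calls.

## Working session

There is one attempt and no reset: what is moved stays moved. The work goes in short steps, Python scripts to look and compute and a tool call to move; the robot and the scene stay as the last step left them, time stands still between calls to the robot, and variables do not carry over. Pictures are saved under pics/ and viewed, at most 10 in all, crops included, and the job is handed in when it is done.

Besides the shell and the picture viewer there is one more tool, called after "Call:" by a JSON object that holds its "method" and its "body", one argument or row to a line. move_arm: Moves the arm, as the interface text tells. Its arguments: {"type":"object","properties":{"increments":{"type":"string"},"fingers":{"type":"number"}},"required":["increments"]}

```bash
mkdir -p pics
python3 - <<'E'
from plant import monitor, snapshot, camera_model, bot
import cv2
for n in("side","top"):
    cv2.imwrite(f"pics/{n}0.png",snapshot(n)[:,:,::-1])
    c=camera_model(n);print(n,c["mtx"].tolist(),c["dist"],(-c["R"].T@c["t"]).round(3),c["R"].round(3).tolist())
s=monitor.get_state();print(s["t"],s["eef_pos"],s["tcp_rot"],s["width"],bot.pinch_z)
E
```

```text
side [[608.4727594159525, 0.0, 315.72355439595947], [0.0, 608.4727594159525, 245.23984639495558], [0.0, 0.0, 1.0]] [-0.13442047  0.          0.          0.          0.        ] [0.131 0.815 0.629] [[-0.902, -0.432, 0.021], [-0.237, 0.453, -0.86], [0.362, -0.78, -0.51]]
top [[480.95732907251346, 0.0, 323.0789302844255], [0.0, 480.95732907251346, 245.15797938490456], [0.0, 0.0, 1.0]] [0.04183646 0.         0.         0.         0.        ] [0.421 0.03  0.959] [[0.013, -0.999, 0.029], [-0.992, -0.017, -0.121], [0.122, -0.027, -0.992]]
0.1 [ 0.20102094 -0.61748563  0.23038729] [[ 9.50842787e-01  3.09673621e-01 -4.92355836e-04]
 [ 3.09674010e-01 -9.50841384e-01  1.63378782e-03]
 [ 3.77886841e-05 -1.70594517e-03 -9.99998544e-01]] 0.0854039568376956 0.0187
```

View pics/top0.png

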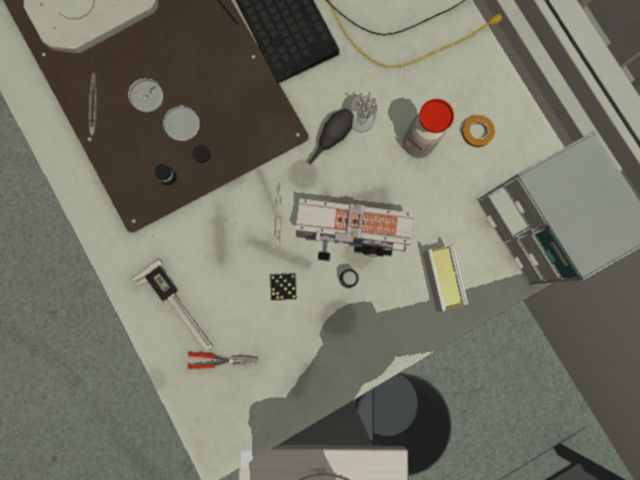

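View pics/side0.png

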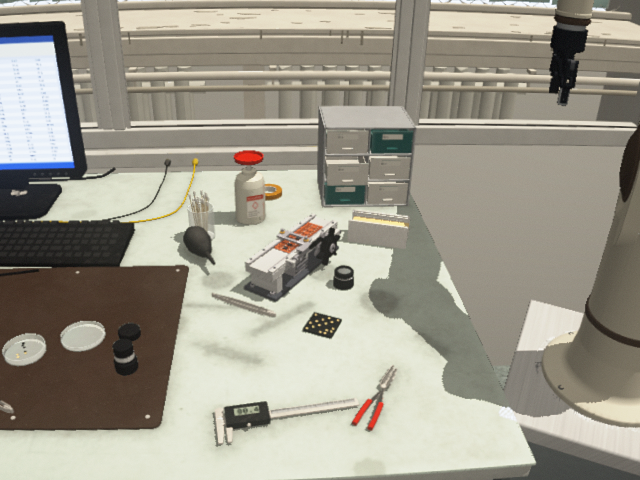

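The top view shows the indexer at about (354,222), the lever pad at (324,256), the wheel at (375,248) and the loupe at (348,277). The side view shows the indexer at about (293,258). I'll zoom in on both.

Run:
```python
import cv2,numpy as np
t=cv2.imread("pics/top0.png")[190:265,280:425];s=cv2.imread("pics/side0.png")[205:305,235:355]
a=cv2.resize(t,None,fx=5.5,fy=5.5,interpolation=cv2.INTER_CUBIC);cv2.imwrite("pics/topz.png",a)
cv2.imwrite("pics/sidez.png",cv2.resize(s,None,fx=6,fy=6,interpolation=cv2.INTER_CUBIC))
```

```text
(no output)
```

View pics/topz.png

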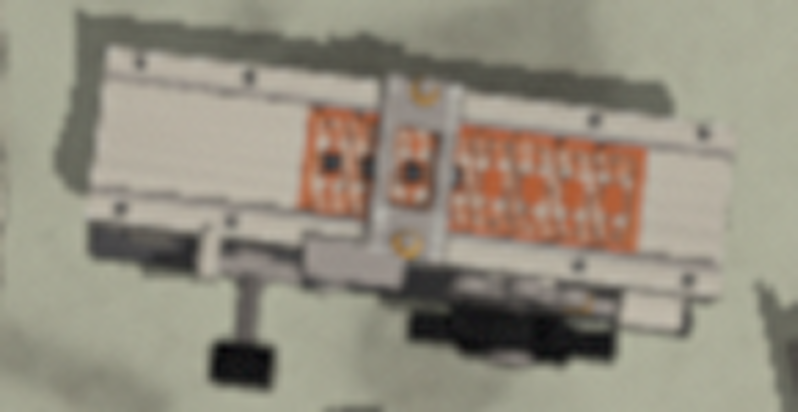

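View pics/sidez.png

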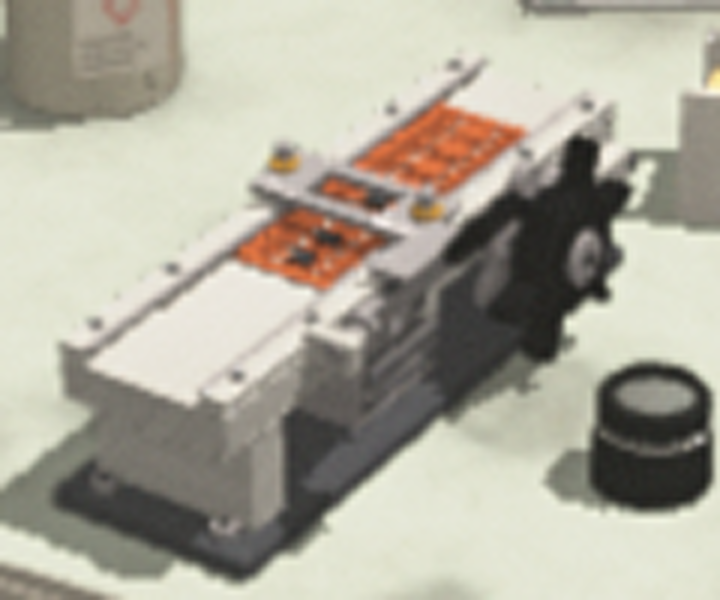

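Top crop: the dies are at u = 332, 370, 412 and 455, with the window at about 416. The first bare pad would then be near 496, about 2 clicks short. Next I'll fit the indexer pose to the rail corners and check it.

```bash
cat > h.py <<'E'
import numpy as np,cv2
from plant import camera_model
from scipy.optimize import least_squares
C={n:camera_model(n) for n in("top","side")}
def proj(n,P):
    c=C[n];return cv2.projectPoints(np.float64(P).reshape(-1,1,3),cv2.Rodrigues(c["R"])[0],np.float64(c["t"]),c["mtx"],np.float64(c["dist"]))[0][:,0]
def W(p,L):
    L=np.float64(L).reshape(-1,3);c,s=np.cos(p[2]),np.sin(p[2])
    return np.c_[p[0]+c*L[:,0]-s*L[:,1],p[1]+s*L[:,0]+c*L[:,1],L[:,2]]
K={"top":([280,190],5.5),"side":([235,205],6)}
def full(n,z): return np.array(K[n][0])+(np.float64(z)+.5)/K[n][1]-.5
def crop(n,p): return (p+.5-np.array(K[n][0]))*K[n][1]-.5
E
python3 - <<'E'
from h import *
z=.062
c=[[.03,.11,z],[.03,-.11,z],[-.03,-.11,z],[-.03,.11,z]]
o={"top":full("top",[[108,47],[735,122],[718,297],[88,218]]),"side":full("side",[[62,345],[485,60],[612,105],[228,405]])}
f=lambda p,ns:np.concatenate([(proj(n,W(p,c))-o[n]).ravel() for n in ns])
for ns in (["top"],["side"],["top","side"]):
    r=least_squares(f,[.5,0,0],args=(ns,));print(ns,r.x.round(4),f(r.x,ns).round(1))
p=r.x;np.save("p.npy",p)
a=np.deg2rad
teeth=[[-.05,-.042-.037*np.sin(a(t)),.044+.037*np.cos(a(t))] for t in (20,-40,80)]
lev=[[-.04-.06*np.cos(.96-q),.051,.06+.06*np.sin(.96-q)] for q in(0,.15)]
pts=dict(window=[0,0,.0585],winframe=[0,0,.066],barem2=[0,-.028,.0585],barem3=[0,-.042,.0585],die4m2=[0,-.014,.059],tr=teeth[0],tl=teeth[1],t80=teeth[2],axle=[-.05,-.042,.044],lev0=lev[0],lev15=lev[1])
for k,v in pts.items(): w=W(p,[v]);print(k,w.round(4)[0],*[crop(n,proj(n,w)).round(0)[0] for n in C])
for nm,px,h in(("loupe",(348,275),.032),("magR",(446,277),.05),("tray",(284,287),.006)):
    r=least_squares(lambda q:(proj("top",[[q[0],q[1],h]])-px).ravel(),[.4,0]);print(nm,r.x.round(4))
E
```

```text
['top'] [ 0.5785 -0.0537 -0.1048] [-0.3  0.   0.4  0.4  0.5 -0.4 -0.6 -0.1]
['side'] [ 0.574  -0.048  -0.1254] [-0.3 -0.1 -2.  -0.9  2.6 -0.2 -0.2  0.7]
['top', 'side'] [ 0.5772 -0.0526 -0.1137] [-0.7  0.2 -0.   1.6 -0.3  0.8 -1.3  0.1 -0.1 -1.5 -3.1 -2.3  1.5 -1.8
  0.2 -0.9]
window [ 0.5772 -0.0526  0.0585] [408. 176.] [358. 218.]
winframe [ 0.5772 -0.0526  0.066 ] [410. 172.] [358. 197.]
barem2 [ 0.5741 -0.0804  0.0585] [489. 187.] [407. 181.]
barem3 [ 0.5725 -0.0943  0.0585] [529. 192.] [431. 163.]
die4m2 [ 0.5756 -0.0665  0.059 ] [449. 181.] [383. 198.]
tr [ 0.5213 -0.1012  0.0788] [557. 333.] [589. 134.]
tl [ 0.5255 -0.065   0.0723] [448. 321.] [527. 200.]
t80 [ 0.5187 -0.1248  0.0504] [613. 350.] [624. 182.]
axle [ 0.5228 -0.0886  0.044 ] [507. 339.] [565. 247.]
lev0 [0.5091 0.0066 0.1092] [239. 354.] [476. 213.]
lev15 [0.5022 0.0073 0.1035] [236. 377.] [497. 237.]
loupe [ 0.4771 -0.0443]
magR [ 0.4752 -0.2292]
tray [0.4532 0.0799]
```

The fit is consistent. The pose is about (0.578, -0.0535, -0.107 rad), the wheel is 2 clicks short and the lever is at about 0.07 rad. I'll shut the fingers and approach, turning so that the 22 mm finger width lies along the track.

Call:
{"method": "move_arm", "body": {
  "increments": "0.013 0.026 0 5.5;0.013 0.026 0 5.5;0.013 0.026 0 5.5;0.013 0.026 0 5.5;0.013 0.026 0 5.5;0.013 0.026 0 5.5;0.013 0.026 0 5.5;0.013 0.026 0 5.5;0.013 0.026 0 5.5;0.013 0.026 0 5.5;0.013 0.026 0 5.5;0.013 0.026 0 5.5",
  "fingers": 0
}}

```text
t: 1.3
eef_pos: [0.3574, -0.3048, 0.2311]
tcp_rot: [[0.1, 0.995, -0.0], [0.995, -0.1, 0.0], [0.0, -0.0, -1.0]]
force: [-0.3, -0.3, 0.6]
width: -0.0001
grip_force: 0.0
```

Call:
{"method": "move_arm", "body": {
  "increments": "0.02 0.023 0 0;0.02 0.023 0 0;0.02 0.023 0 0;0.02 0.023 0 0;0.02 0.023 0 0;0.02 0.023 0 0;0.02 0.023 0 0;0.019 0.023 0 0;0 0 0 0;0 0 0 0"
}}

```text
t: 2.3
eef_pos: [0.5161, -0.1214, 0.2309]
tcp_rot: [[0.102, 0.995, -0.001], [0.995, -0.102, 0.0], [0.0, -0.001, -1.0]]
force: [-1.2, -0.4, -0.5]
width: -0.0002
grip_force: 0.0
```

Call:
{"method": "move_arm", "body": {
  "increments": "0 0 -0.03 0;0 0 -0.03 0;0 0 -0.03 0;0 0 -0.025 0;0 0 -0.015 0;0 0 -0.006 0;0 0 0 0;0 0 0 0"
}}

```text
t: 3.1
eef_pos: [0.517, -0.1224, 0.0963]
tcp_rot: [[0.104, 0.995, 0.001], [0.995, -0.104, -0.0], [-0.0, 0.001, -1.0]]
force: [0.3, 0.3, 0.3]
width: -0.0005
grip_force: 0.0
```

Run:
```python
from plant import snapshot
import cv2,numpy as np
s=snapshot("side")[:,:,::-1];t=snapshot("top")[:,:,::-1]
a=cv2.resize(s[195:305,255:355],(400,440),interpolation=2);b=cv2.resize(t[180:290,305:405],(400,440),interpolation=2)
cv2.imwrite("pics/a1.png",np.hstack([a,b]))
```

```text
(no output)
```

View pics/a1.png

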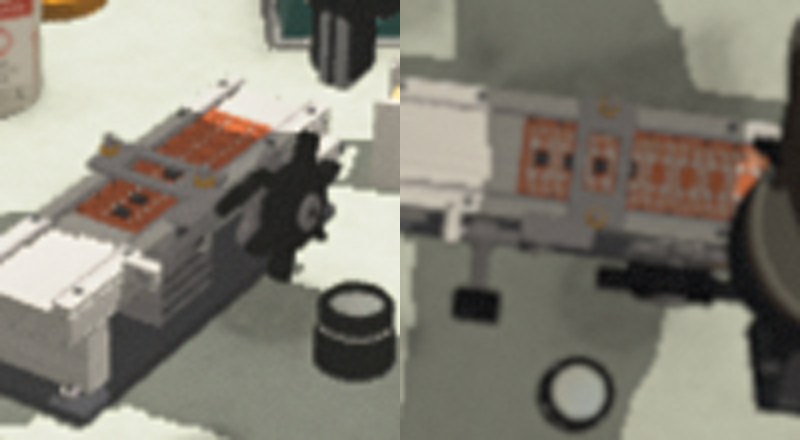

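The finger tip is at about (345,80) in the left crop, above and to the right of the wheel. The upper tooth's tip is at about (300,135). The third die sits in the window, which confirms 2 clicks. I'll check the offset between finger and tooth numerically.

Run:
```python
from h import *
cr=lambda P:((proj("side",P)+.5-[255,195])*4-.5).round(0).tolist()
print("tcp",cr([[.517,-.1224,.0963]]))
p=[.578,-.0535,-.107]
print("tooth tip +-x",cr(W(p,[[x,-.042-.0127,.044+.0348] for x in(-.044,-.056)])), "axle front",cr(W(p,[[-.058,-.042,.044]])))
```

```text
tcp [[341.0, 79.0]]
tooth tip +-x [[301.0, 124.0], [323.0, 131.0]] axle front [[310.0, 208.0]]
```

The tip matches to within 5 px. Now I'll lower it to 72 mm and make the first click.

Call:
{"method": "move_arm", "body": {
  "increments": "0 0 -0.008 0;0 0 -0.008 0;0 0 -0.008 0;0 0 0 0;0 0 0 0"
}}

```text
t: 3.7
eef_pos: [0.5159, -0.1218, 0.0708]
tcp_rot: [[0.104, 0.995, -0.001], [0.995, -0.104, 0.001], [0.0, -0.001, -1.0]]
force: [0.8, -0.0, -0.3]
width: 0.0002
grip_force: 0.0
```

Call:
{"method": "move_arm", "body": {
  "increments": "0.0004 0.0035 0 0;0.0004 0.0035 0 0;0.0004 0.0035 0 0;0.0004 0.0035 0 0;0.0004 0.0035 0 0;0 0 0 0"
}}

```text
t: 4.3
eef_pos: [0.5189, -0.1046, 0.0719]
tcp_rot: [[0.104, 0.995, 0.001], [0.995, -0.104, -0.001], [-0.001, 0.001, -1.0]]
force: [0.5, -1.2, 2.0]
width: -0.0003
grip_force: 1.0
```

Call:
{"method": "move_arm", "body": {
  "increments": "0.0004 0.0035 0 0;0.0004 0.0035 0 0;0.0004 0.0035 0 0;0 0 0 0"
}}

```text
t: 4.7
eef_pos: [0.5193, -0.0923, 0.0712]
tcp_rot: [[0.102, 0.995, -0.0], [0.995, -0.102, 0.001], [0.001, -0.001, -1.0]]
force: [0.2, -0.1, 0.3]
width: 0.0001
grip_force: 0.0
```

Call:
{"method": "move_arm", "body": {
  "increments": "0.0004 0.0035 0 0;0.0004 0.0035 0 0;0.0004 0.0035 0 0;0 0 0 0;0 0 0 0"
}}

```text
t: 5.2
eef_pos: [0.5205, -0.0836, 0.0712]
tcp_rot: [[0.104, 0.995, -0.0], [0.995, -0.104, -0.0], [-0.0, -0.0, -1.0]]
force: [-0.4, 0.4, -0.2]
width: -0.0004
grip_force: 0.0
```

Call:
{"method": "move_arm", "body": {
  "increments": "0 0 0.005 0;0 0 0.01 0;0 0 0.015 0;-0.002 -0.019 0 0;-0.002 -0.02 0 0;0 0 0 0"
}}

```text
t: 5.8
eef_pos: [0.5168, -0.1263, 0.1025]
tcp_rot: [[0.109, 0.994, 0.001], [0.994, -0.109, -0.002], [-0.002, 0.001, -1.0]]
force: [0.3, -0.6, 0.3]
width: 0.0
grip_force: 0.0
```

Run:
```python
from plant import snapshot
import cv2,numpy as np
s=snapshot("side")[:,:,::-1];t=snapshot("top")[:,:,::-1]
a=cv2.resize(s[195:305,255:355],(400,440),interpolation=2);b=cv2.resize(t[180:290,305:405],(400,440),interpolation=2)
cv2.imwrite("pics/a2.png",np.hstack([a,b]))
```

```text
(no output)
```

View pics/a2.png

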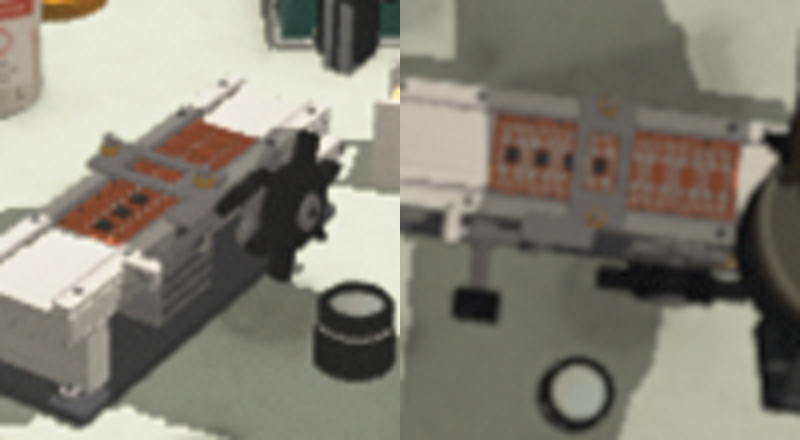

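The strip moved exactly one pad. The dies are now at u = 512, 541, 570 and 600, the fourth of them in the window, and the wheel is back at rest. One more click.

Call:
{"method": "move_arm", "body": {
  "increments": "0 0 0 0;0 0 -0.01 0;0 0 -0.01 0;0 0 -0.006 0;0 0 -0.004 0;0 0 0 0;0 0 0 0"
}}

```text
t: 6.6
eef_pos: [0.5167, -0.1223, 0.0712]
tcp_rot: [[0.104, 0.995, -0.0], [0.995, -0.104, 0.0], [0.0, -0.0, -1.0]]
force: [0.7, -0.4, 0.5]
width: -0.0001
grip_force: 0.0
```

Call:
{"method": "move_arm", "body": {
  "increments": "0.0004 0.0035 0 0;0.0004 0.0035 0 0;0.0004 0.0035 0 0;0.0004 0.0035 0 0;0.0004 0.0035 0 0;0 0 0 0"
}}

```text
t: 7.2
eef_pos: [0.5192, -0.1048, 0.0717]
tcp_rot: [[0.104, 0.995, 0.001], [0.995, -0.104, -0.0], [-0.0, 0.001, -1.0]]
force: [0.7, -1.0, 0.7]
width: -0.0003
grip_force: 1.0
```

Call:
{"method": "move_arm", "body": {
  "increments": "0.0004 0.0035 0 0;0.0004 0.0035 0 0;0.0004 0.0035 0 0;0 0 0 0"
}}

```text
t: 7.6
eef_pos: [0.5197, -0.0928, 0.0711]
tcp_rot: [[0.102, 0.995, -0.0], [0.995, -0.102, 0.001], [0.001, -0.001, -1.0]]
force: [-0.6, -0.3, 0.3]
width: 0.0
grip_force: 0.0
```

Call:
{"method": "move_arm", "body": {
  "increments": "0.0004 0.0035 0 0;0.0004 0.0035 0 0;0.0004 0.0035 0 0;0 0 0 0;0 0 0 0"
}}

```text
t: 8.1
eef_pos: [0.5209, -0.0841, 0.0712]
tcp_rot: [[0.104, 0.995, -0.0], [0.995, -0.104, -0.0], [-0.0, -0.0, -1.0]]
force: [0.9, -0.5, -0.5]
width: -0.0
grip_force: 0.0
```

Call:
{"method": "move_arm", "body": {
  "increments": "0 0 0.005 0;0 0 0.01 0;0 0 0.015 0;0 0 0.02 0;0 0 0.03 0;-0.02 0 0 0;-0.02 0 0 0;-0.02 -0 0 0;0 0 0 0;0 0 0 0"
}}

```text
t: 9.1
eef_pos: [0.4619, -0.0846, 0.1525]
tcp_rot: [[0.104, 0.995, 0.002], [0.995, -0.104, -0.001], [-0.001, 0.002, -1.0]]
force: [0.9, 0.3, 1.3]
width: 0.0003
grip_force: 0.0
```

Run:
```python
from plant import snapshot
import cv2,numpy as np
s=snapshot("side")[:,:,::-1];t=snapshot("top")[:,:,::-1]
a=cv2.resize(s[195:305,255:355],(400,440),interpolation=2);b=cv2.resize(t[180:290,305:405],(400,440),interpolation=2)
cv2.imwrite("pics/a3.png",np.hstack([a,b]))
```

```text
(no output)
```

View pics/a3.png

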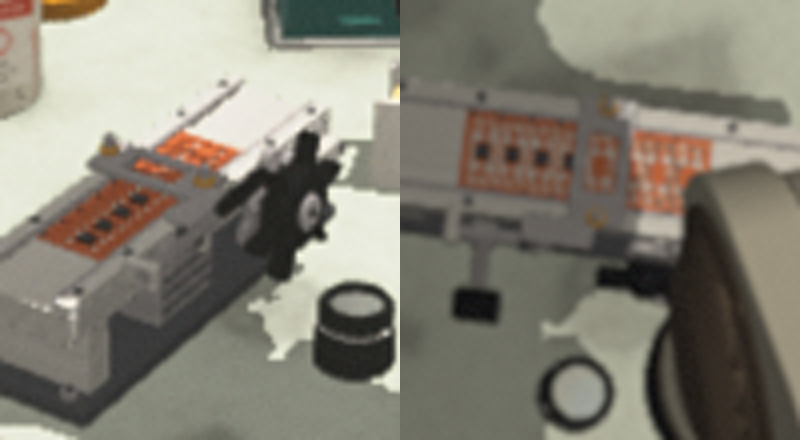

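The first bare pad is now in the window at (600,160), with all four dies to its left (482 to 570). The wheel is at rest and nothing around it has moved. Next is the lever.

Call:
{"method": "move_arm", "body": {
  "increments": "0.005 0.0113 0 0;0.005 0.0113 0 0;0.005 0.0113 0 0;0.005 0.0113 0 0;0.005 0.0113 0 0;0.005 0.0113 0 0;0.006 0.0113 0 0;0.006 0.0113 0 0;0 0 0 0;0 0 0 0"
}}

```text
t: 10.2
eef_pos: [0.503, 0.0066, 0.1512]
tcp_rot: [[0.103, 0.995, -0.0], [0.995, -0.103, -0.0], [-0.0, -0.0, -1.0]]
force: [-0.4, 0.3, -0.2]
width: 0.0002
grip_force: 0.0
```

Call:
{"method": "move_arm", "body": {
  "increments": "0 0 -0.012 0;0 0 -0.01 0;0 0 -0.006 0;0 0 -0.005 0;-0.002 0 -0.004 0;-0.003 0 -0.004 0;-0.002 0 -0.004 0;0 0 0 0"
}}

```text
t: 11.0
eef_pos: [0.4942, 0.0067, 0.1058]
tcp_rot: [[0.103, 0.995, -0.003], [0.995, -0.103, -0.0], [-0.001, -0.003, -1.0]]
force: [-1.7, 0.6, 2.3]
width: -0.0002
grip_force: 1.2
```

Call:
{"method": "move_arm", "body": {
  "increments": "-0.002 0 -0.004 0;-0.002 0 -0.004 0;-0.001 0 -0.004 0;-0.001 0 -0.004 0;-0.001 0 -0.004 0;-0.001 0 -0.004 0;-0.001 0 -0.004 0;0 0 -0.004 0;0 0 0 0"
}}

```text
t: 11.9
eef_pos: [0.4866, 0.0063, 0.0736]
tcp_rot: [[0.104, 0.995, -0.001], [0.995, -0.104, 0.0], [0.0, -0.001, -1.0]]
force: [-0.3, 0.4, 0.3]
width: -0.0001
grip_force: 0.0
```

Call:
{"method": "move_arm", "body": {
  "increments": "0 0 -0.003 0;0 0 -0.003 0;0 0 -0.003 0;0 0 0 0"
}}

```text
t: 12.3
eef_pos: [0.487, 0.0063, 0.0649]
tcp_rot: [[0.104, 0.995, -0.0], [0.995, -0.104, 0.0], [0.0, -0.0, -1.0]]
force: [-0.3, -0.4, 0.5]
width: -0.0001
grip_force: 0.0
```

Call:
{"method": "move_arm", "body": {
  "increments": "0 0 -0.001 0;0 0 -0.001 0;0 0 0 0;0 0 0 0"
}}

```text
t: 12.7
eef_pos: [0.4873, 0.0063, 0.0637]
tcp_rot: [[0.104, 0.995, 0.0], [0.995, -0.104, -0.0], [-0.0, 0.0, -1.0]]
force: [-2.1, -0.1, 6.4]
width: 0.0002
grip_force: 3.0
```

Call:
{"method": "move_arm", "body": {
  "increments": "0 0 -0.001 0;0 0 0 0;0 0 0 0"
}}

```text
t: 13.0
eef_pos: [0.4873, 0.0063, 0.0634]
tcp_rot: [[0.104, 0.995, 0.001], [0.995, -0.104, -0.001], [-0.001, 0.001, -1.0]]
force: [-4.9, 0.0, 15.1]
width: 0.0004
grip_force: 7.3
```

The force rises to 15 N at z = 63.4 mm, which is the stop. I'll draw back and check.

Call:
{"method": "move_arm", "body": {
  "increments": "0 0 0.004 0;0 0 0.01 0;0 0 0.02 0;0 0 0.03 0;-0.01 0 0.03 0;-0.03 -0.03 0.02 0;-0.03 -0.04 0 0;-0.02 -0.04 0 0;0 -0.04 0 0;0 -0.04 0 0;0 0 0 0;0 0 0 0"
}}

```text
t: 14.2
eef_pos: [0.397, -0.1843, 0.1765]
tcp_rot: [[0.106, 0.994, 0.0], [0.994, -0.106, 0.0], [0.0, 0.0, -1.0]]
force: [-0.2, 0.7, 0.4]
width: -0.0001
grip_force: 0.0
```

Run:
```python
from plant import snapshot
import cv2,numpy as np
s=snapshot("side")[:,:,::-1];t=snapshot("top")[:,:,::-1]
a=cv2.resize(s[195:305,255:355],(400,440),interpolation=2);b=cv2.resize(t[180:290,305:405],(400,440),interpolation=2)
cv2.imwrite("pics/a4.png",np.hstack([a,b]))
```

```text
(no output)
```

View pics/a4.png

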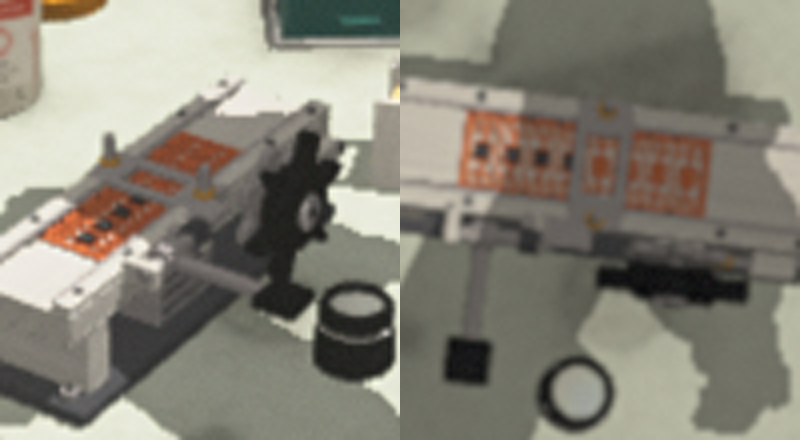

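The lever lies level, with its pad at (468,362) in the top crop. The clamp frame is down on the strip, the bare pad is centred in the window at (600,160), and the loupe has not moved. I'll hand the job in.

```bash
python3 -c "
from plant import bot
print(bot.finish_job())"
```

```text
the job is handed in; nothing more can be done
None
```

I advanced the wheel two clicks so the first bare pad sits in the clamp window, pressed the clamp lever down to its stop, drew the arm clear and handed the job in at about 14 s; the hand-in returned no verdict.

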